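Load the tumbler caddy and park it under the pantry shelf

ROBOT

A 7-joint arm with a two-finger parallel gripper is mounted at the origin on the work surface. World frame = base frame: x ahead of the robot, y to its left, z up, the work surface at z = 0. Lengths are in m, angles in rad, forces in N, time in s.
With the tool pointing down it reaches from about 0.4 to 0.85 m from the base axis. Payload 10.4 kg.
Tool frame: the origin (TCP) lies at the very end of the fingers, on their centre line; the grasp point (between the pads) lies 19 mm behind it; z points along the fingers, y is the line along which they close (so a half turn about z gives the same grasp; the last joint's range is limited). The gripper opens to 85 mm and grips with 20 to 120 N. Pads are 22 mm wide; open, the fingers measure 114 mm over their backs; the gripper's body (76 mm by 85 mm) begins 54 mm behind the grasp point. The pads swing forward as they close: fully open they stand 13 mm farther back than shut.
Start: joints at [-1.328, 0.332, -0.065, 1.46, 0.022, 1.35, -0.088], TCP at [0.164, 0.603, 0.231] pointing down, gripper open.
Joint ranges: [-2.6, 2.6], [-0.5, 2.12], [-1.47, 1.34], [0.16, 2.42], [-1.27, 4.41], [0.06, 2.06], [-2.6, 2.6]. Speed limits (rad/s): [2.22, 2.22, 2.79, 2.79, 3.14, 3.14, 3.14].

INTERFACE

Orientations are given as a unit quaternion [x, y, z, w].
In Python, from workcell import * gives the robot as it stands. The module is installed in compiled form; this text tells all that it offers.
- The arm moves only by the tool carry_out, never from a script. Its argument "motion" is a list of rows, each an object with "xyz": the shift along the tool's x, y, z in m, a list of three; "angular": the turn, a rotation vector about the tool's x, y, z in degrees, a list of three. A call has 1 to 12 rows; each row is the pose to reach, as a shift and turn from the pose commanded when the call began, along the tool's axes at that moment; what a row does not reach only later rows make up. A row lasts 1/10 s, in which the tool goes at most 50 mm and 8.59 degrees, less where a joint would pass 70% of its speed; a pose out of reach is approached as far as the arm can. A call with a gripper value outside its range is refused whole. "hand" is the opening, from 0 (shut) to 1 (fully open), set as the call begins (left out, the last holds). The fingers move at their own pace and stop on an object; "grip_force" is the grip in N (left out, the last holds). Time passes only in rows, so rows that repeat a pose let the fingers close. It gives the time, the measured TCP pose, the force, the opening and the grip force at its end, in the units of the state.
- get_obs(): the state, without advancing time (a new reading comes with each control period).
- camera(name): name is "scene" or "top"; returns a dict with "img" (400x640x3 uint8, red, green, blue), "fx", "fy", "cx", "cy" (pixels), "k1" (the pictures are not rectified: a ray, as slopes to the right and down, at radius r is drawn at 1 + k1 r^2 times it, then the intrinsics apply), "extrinsics" (4x4, takes a point from camera to world coordinates). Camera axes: x right, y up, looking along -z (the intrinsics and any distortion apply to the point x, -y, -z); pixel columns grow to the right and rows downward; lengths in m; the calibration is good to about 2 mm. A picture is of the moment at which its call begins. There is no depth.
- hand_in(): hands the job in; it is judged then, once.
The state is a dict: "clock": time; "joint_pos": joint angles; "joint_velocities": joint speeds; "tau": joint torques, N m; "position": TCP position; "ee_rot": TCP orientation; "ft_force": force on the tool from outside, world axes, zero at the start; "torque": the same for the moment, N m; "grip_width": opening from 0.0 (shut) to 1.0 (fully open); "grasp_force": force on a finger pad.
Only numpy, scipy, OpenCV 4.12 (cv2) and the standard library are available. Lean on these libraries where they do the work, as an engineer would, in place of code of your own. Each camera call takes 0.05 s, during which the arm holds its last target. There are 200 camera calls.

TASK

Nest all the loose tumblers, mouth up, into the two holder cups of the grey caddy, sharing them so that no stack is too tall for the little wooden shelf riser (three on a holder fit, four do not). Only when they are all loaded, slide the caddy along the counter, without lifting it, by its orange grip between the steel guide rails under the shelf, fully home against the red stop. Leave the sauce bottle, the can and the jar where they stand.

Things in the scene. Friction and masses are not known exactly. Their poses are not given: they have to be found in the camera images.
- caddy: Loose grey plastic caddy, 0.5 to 0.9 kg: base plate 290 mm (its x) by 100 mm (its y), 12 mm thick. Two grey holder cups, shaped and sized like the tumblers, are moulded on its centre line at x = +5 and +100 mm, rims 94 mm above the counter. An orange grip tab stands at x = -120 mm. Origin: centre of the underside; +x points to the nose, which enters the shelf first.
- grip (a point): Centre of the top of the caddy's orange grip tab, 100 mm above the counter; the tab is 14 mm thick (caddy y), 40 mm long (caddy x) and rises 88 mm from the plate. Stays 90 mm in front of the shelf when the caddy is home.
- holder0 (a point): Centre of the mouth of the holder cup nearer the grip, at rim height (94 mm above the counter).
- holder1 (a point): Centre of the mouth of the holder cup nearer the nose, at rim height (94 mm above the counter).
- bay: Fixed shelf riser: wooden board 210 mm deep (its x) by 190 mm wide on four black posts 18 mm square. Under it a lane runs between two steel rails, 24 mm high and 112 mm apart (caddy: 100 mm), that begin at the board's front edge. Origin: middle of the lane at the front edge, on the counter; +x points into the lane. The caddy is home with its origin at x = 30 mm, its x along the bay's.
- board (a point): Middle of the front edge of the riser's board, on its underside, 210 mm above the counter. The board is 25 mm thick; a flat blue carton 24 mm high is fixed on top of its far half.
- stop (a point): Middle of the face of the red stop, 24 mm high, at the end of the lane, 175 mm behind the board's front edge: the caddy's nose meets it when home.
- sauce: Bystander: amber sauce bottle with red cap, 60 mm across, 170 mm tall, origin at centre of underside.
- can: Bystander: steel food can with yellow label, 74 mm across, 105 mm tall, origin at centre of underside.
- jar: Bystander: glass jar, 84 mm across, 120 mm tall, origin at centre of underside.
- cup0: Red tumbler, loose, 82 mm tall, 80 g, standing mouth up: upper band 62 mm across from 48 to 82 mm above its foot, then a ledge and a body tapering from 53 to 41 mm at the foot; wall 2.5 mm. Nested, each sits 34 mm higher than the tumbler or holder cup below it, with 1 to 2 mm of play. Origin: centre of the underside, z up to the mouth. May be absent.
- cup1: Yellow tumbler, loose, 82 mm tall, 80 g, standing mouth up: upper band 62 mm across from 48 to 82 mm above its foot, then a ledge and a body tapering from 53 to 41 mm at the foot; wall 2.5 mm. Nested, each sits 34 mm higher than the tumbler or holder cup below it, with 1 to 2 mm of play. Origin: centre of the underside, z up to the mouth. May be absent.
- cup2: Blue tumbler, loose, 82 mm tall, 80 g, standing mouth up: upper band 62 mm across from 48 to 82 mm above its foot, then a ledge and a body tapering from 53 to 41 mm at the foot; wall 2.5 mm. Nested, each sits 34 mm higher than the tumbler or holder cup below it, with 1 to 2 mm of play. Origin: centre of the underside, z up to the mouth. May be absent.
- cup3: Green tumbler, loose, 82 mm tall, 80 g, standing mouth up: upper band 62 mm across from 48 to 82 mm above its foot, then a ledge and a body tapering from 53 to 41 mm at the foot; wall 2.5 mm. Nested, each sits 34 mm higher than the tumbler or holder cup below it, with 1 to 2 mm of play. Origin: centre of the underside, z up to the mouth. May be absent.
- cup4: White tumbler, loose, 82 mm tall, 80 g, standing mouth up: upper band 62 mm across from 48 to 82 mm above its foot, then a ledge and a body tapering from 53 to 41 mm at the foot; wall 2.5 mm. Nested, each sits 34 mm higher than the tumbler or holder cup below it, with 1 to 2 mm of play. Origin: centre of the underside, z up to the mouth. May be absent.
Things that resemble listed ones, but are neither listed nor needed, are in the scene too. What is shaped like the cup4 but purple is not meant.

How it is judged:
By the outcome, as a careful person would: the job done as asked, in the order asked, and still so for the second after the job is handed in, with the robot touching nothing.
Of cup0, cup1, cup2, cup3, cup4 only 3 to 5 are there at a start; the rules pass over those that are not, and their reading is None.
At some moment in a run one of caddy may be knocked a few centimetres aside while the robot is not near it.
It also fails if it takes over 210 s, if anything falls off the work surface, if the arm or the gripper's body presses on something with over 40 N, if the wrist force passes 120 N, or if a joint passes its speed limit or range.

## Working session

There is one attempt and no reset: what is moved stays moved. The work goes in short steps, Python scripts to look and compute and a tool call to move; the robot and the scene stay as the last step left them, time stands still between calls to the robot, and variables do not carry over. Pictures are saved under pics/ and viewed, at most 14 in all, crops included, and the job is handed in when it is done.

Besides the shell and the picture viewer there is one more tool, called after "Call:" as a command line: name --argument value ..., lists and objects as JSON in quotes. carry_out: Moves the arm, as the interface text tells. Its arguments: {"type":"object","properties":{"motion":{"type":"array"},"hand":{"type":"number"},"grip_force":{"type":"number"}},"required":["motion"]}

```bash
mkdir -p pics
cat > h.py <<'E'
from workcell import *
import numpy as np, cv2
from scipy.spatial.transform import Rotation as R
def snap(n,f):
    c=camera(n); cv2.imwrite('pics/'+f,c['img'][:,:,::-1]); np.savez('pics/'+f+'.npz',**c); return c
def load(f):
    d=np.load('pics/'+f+'.npz'); return {k:d[k] for k in d}
def pix2w(c,u,v,z):
    x,y=(u-c['cx'])/c['fx'],(v-c['cy'])/c['fy']; k=float(c['k1']); a,b=x,y
    for _ in range(30):
        s=1+k*(a*a+b*b); a,b=x/s,y/s
    E=c['extrinsics']; d=E[:3,:3]@[a,-b,-1]; o=E[:3,3]
    return o+d*(z-o[2])/d[2]
def w2pix(c,p):
    E=c['extrinsics']; q=E[:3,:3].T@(np.array(p)-E[:3,3]); a,b=q[0]/-q[2],-q[1]/-q[2]
    s=1+float(c['k1'])*(a*a+b*b); return np.array([c['fx']*a*s+c['cx'],c['fy']*b*s+c['cy']])
def st():
    o=get_obs(); print(o['clock'],np.round(o['position'],4),np.round(R.from_quat(o['ee_rot']).as_matrix(),3).tolist(),np.round(o['joint_pos'],3),o['grip_width'],np.round(o['ft_force'],1))
E
python3 - <<'E'
from h import *
st()
for n in('scene','top'):
    c=snap(n,n+'0.png'); print(n,c['fx'],c['k1'],c['extrinsics'].round(3).tolist())
E
```

```text
0.0 [0.1641 0.6027 0.2305] [[-0.965, 0.263, -0.0], [0.263, 0.965, -0.001], [-0.0, -0.001, -1.0]] [-1.328  0.333 -0.065  1.461  0.022  1.35  -0.088] 0.9999014149169343 [ 0.4  0.7 -0.3]
scene 382.386308210984 -0.011650681004788152 [[-0.702, -0.576, 0.419, 1.029], [0.712, -0.58, 0.397, 0.472], [0.014, 0.577, 0.817, 1.076], [0.0, 0.0, 0.0, 1.0]]
top 490.9500447515099 -0.03463000850354357 [[-0.003, 0.992, -0.124, 0.366], [-1.0, -0.003, 0.007, 0.018], [0.007, 0.124, 0.992, 1.553], [0.0, 0.0, 0.0, 1.0]]
```

View pics/top0.png

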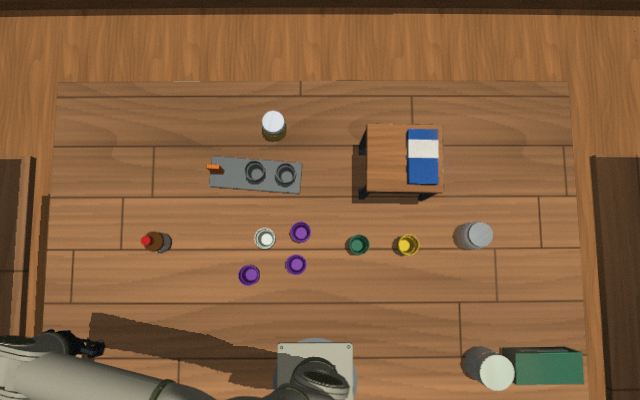

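View pics/scene0.png

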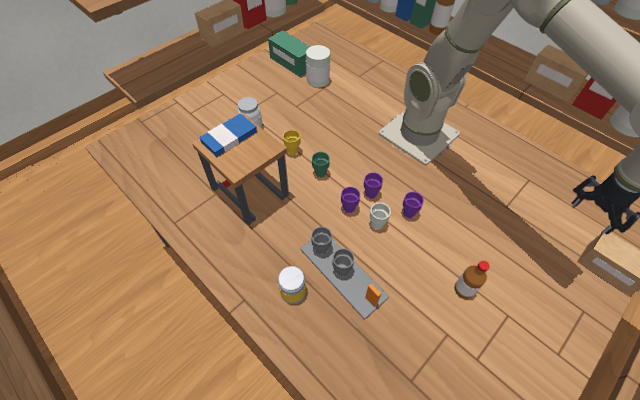

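```bash
cat >> h.py <<'E'
def cupsil(c,p,z0=0.):
    t=np.linspace(0,2*np.pi,40); P=[w2pix(c,[p[0]+r*np.cos(a),p[1]+r*np.sin(a),z0+z]) for r,z in((.031,.082),(.031,.048),(.0205,0)) for a in t]
    return cv2.convexHull(np.float32(P))
def cen(h):
    m=cv2.moments(h); return np.array([m['m10'],m['m01']])/m['m00'],m['m00']
def findcup(c,lo,hi,uv,rad=25,z0=0.):
    from scipy.optimize import least_squares
    hsv=cv2.cvtColor(c['img'],cv2.COLOR_RGB2HSV); m=cv2.inRange(hsv,np.array(lo),np.array(hi))
    k=np.zeros_like(m); cv2.circle(k,tuple(int(i) for i in uv),rad,255,-1); m&=k
    n,l,s,_=cv2.connectedComponentsWithStats(m); i=1+s[1:,4].argmax()
    h=cv2.convexHull(np.float32(np.argwhere(l==i)[:,::-1])); g,A=cen(h)
    p0=pix2w(c,*g,z0+.05)[:2]
    r=least_squares(lambda p:cen(cupsil(c,p,z0))[0]-g,p0,x_scale=.01,diff_step=1e-3)
    return r.x,A/cen(cupsil(c,r.x,z0))[1]
COL=dict(green=((70,90,20),(95,255,255)),yellow=((22,170,90),(35,255,255)),white=((35,0,120),(110,60,255)))
E
python3 - <<'E'
from h import *
t=load('top0.png'); s=load('scene0.png')
for n,a,b in(('green',(358,245),(320,164)),('yellow',(407,245),(292,142)),('white',(265,239),(380,215))):
    for c,uv in((t,a),(s,b)):
        hsv=cv2.cvtColor(c['img'],cv2.COLOR_RGB2HSV)
        try: print(n,*findcup(c,*COL[n],uv,18 if c is t else 20))
        except Exception as e: print(n,e)
a=cv2.resize(t['img'][100:260,200:300+20],None,fx=5,fy=5,interpolation=cv2.INTER_CUBIC)[:600]
a=cv2.resize(t['img'][145:205,200:320],None,fx=6.5,fy=6.5,interpolation=cv2.INTER_CUBIC)
b=cv2.resize(s['img'][220:325,290:400],None,fx=5,fy=5,interpolation=cv2.INTER_CUBIC)
cv2.imwrite('pics/a.png',a[:,:,::-1]);cv2.imwrite('pics/b.png',b[:,:,::-1])
b=cv2.resize(t['img'][110:210,350:450],None,fx=6,fy=6,interpolation=cv2.INTER_CUBIC);cv2.imwrite('pics/d.png',b[:,:,::-1])
E
```

```text
green [ 0.41166946 -0.1337934 ] 0.7735947389991258
green [ 0.4115196 -0.1321214] 0.7972189550272617
yellow [ 0.41009969 -0.28349008] 0.8212355545763214
yellow [ 0.41031615 -0.28012963] 0.8286624366640664
white [0.43034741 0.14848399] 0.8178243008840431
white [0.4312652  0.15185644] 0.7838450380434743
```

View pics/a.png

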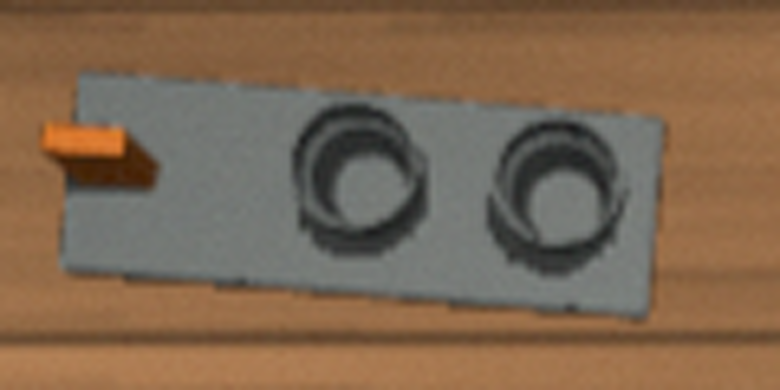

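View pics/d.png

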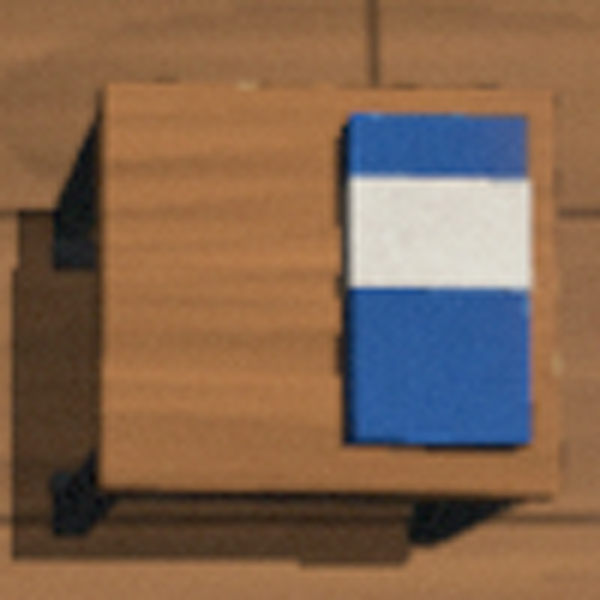

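Run:
```python
from h import *
t=load('top0.png')
f=lambda x,y,z,x0,y0,k: pix2w(t,x0+(x+.5)/k-.5,y0+(y+.5)/k-.5,z)[:2]
def fit(P,L):
    P=np.array(P);L=np.array(L);A=(L-L.mean(0))@[1,1j];B=(P-P.mean(0))@[1,1j]
    th=np.angle(np.vdot(A,B)); M=np.array([[np.cos(th),-np.sin(th)],[np.sin(th),np.cos(th)]])
    o=P.mean(0)-M@L.mean(0); print('o',o.round(4),'deg',np.degrees(th).round(2),'res',((P-o)-L@M.T).round(4).tolist()); return o,M
P=[f(x,y,.012,200,145,6.5) for x,y in((78,74),(662,120),(645,318),(63,270))]
o,M=fit(P,[(-.145,.05),(.145,.05),(.145,-.05),(-.145,-.05)])
for l in((-.12,0),(.005,0),(.1,0)): print('pt',(o+M@l).round(4), 'pix',(w2pix(t,[*(o+M@l),.1 if l[0]<0 else .094])-[199.5,144.5])*6.5)
P=[f(x,y,.235,350,110,6) for x,y in((103,84),(555,92),(555,497),(100,490))]
o,M=fit(P,[(0,.095),(.21,.095),(.21,-.095),(0,-.095)])
for n,u,v,z in(('can',274,119,.105),('sauce',146,240,.17)): print(n,pix2w(t,u,v,z).round(3))
```

```text
o [0.6349 0.1849] deg -94.73 res [[-0.001, -0.0001], [-0.0009, 0.0016], [0.0007, 0.0017], [0.0012, -0.0032]]
pt [0.6448 0.3045] pix [ 83.75045392 142.52948756]
pt [0.6345 0.1799] pix [354.02515178 166.04867474]
pt [0.6266 0.0852] pix [558.03601708 182.1672042 ]
o [ 0.6445 -0.1423] deg -91.38 res [[-0.0013, -0.0011], [0.0001, -0.0003], [0.0013, 0.0023], [-0.0001, -0.0009]]
can [0.79  0.12  0.105]
sauce [0.422 0.473 0.17 ]
```

```bash
cat >> h.py <<'E'
def go(x,y,z,yaw=0.):
    "shift/turn in tool axes from current pose; yaw = direction of tool y in deg"
    o=get_obs(); Rc=R.from_quat(o['ee_rot']); a=np.radians(yaw)
    yv=np.array([np.cos(a),np.sin(a),0]); zv=np.array([0,0,-1.]); T=R.from_matrix(np.c_[np.cross(yv,zv),yv,zv])
    print('shift',Rc.inv().apply(np.array([x,y,z])-o['position']).round(4),'ang',(Rc.inv()*T).as_rotvec(degrees=True).round(2))
E
python3 -c "
from h import *
go(.431,.150,.20)"
```

```text
shift [-0.3764 -0.3667  0.0311] ang [-6.000e-02  5.000e-02  7.477e+01]
```

Call:
carry_out --motion '[{"xyz": [-0.376,-0.367,0.03],"angular": [0,0,74.8]},{"xyz": [-0.376,-0.367,0.03],"angular": [0,0,74.8]},{"xyz": [-0.376,-0.367,0.03],"angular": [0,0,74.8]},{"xyz": [-0.376,-0.367,0.03],"angular": [0,0,74.8]},{"xyz": [-0.376,-0.367,0.03],"angular": [0,0,74.8]},{"xyz": [-0.376,-0.367,0.03],"angular": [0,0,74.8]},{"xyz": [-0.376,-0.367,0.03],"angular": [0,0,74.8]},{"xyz": [-0.376,-0.367,0.03],"angular": [0,0,74.8]},{"xyz": [-0.376,-0.367,0.03],"angular": [0,0,74.8]},{"xyz": [-0.376,-0.367,0.03],"angular": [0,0,74.8]},{"xyz": [-0.376,-0.367,0.03],"angular": [0,0,74.8]},{"xyz": [-0.376,-0.367,0.03],"angular": [0,0,74.8]}]' --hand 1

```text
clock: 1.3
position: [0.4319, 0.1463, 0.201]
ee_rot: [0.71, 0.705, -0.0, 0.0]
ft_force: [0.4, 0.3, 1.2]
grip_width: 1.001
grasp_force: 0.0
```

```bash
python3 -c "
from h import *
st();go(.431,.150,.20)"
```

```text
1.3 [0.4319 0.1463 0.201 ] [[0.007, 1.0, -0.0], [1.0, -0.007, -0.001], [-0.001, -0.0, -1.0]] [-0.852 -0.044  0.418  1.947  0.019  1.235 -0.448] 1.001015519473493 [0.4 0.3 1.2]
shift [ 0.0036 -0.0009  0.001 ] ang [-0.01  0.04 -0.39]
```

Call:
carry_out --motion '[{"xyz": [0,0,0.04],"angular": [0,0,0]},{"xyz": [0,0,0.08],"angular": [0,0,0]},{"xyz": [0,0,0.1],"angular": [0,0,0]},{"xyz": [0,0,0.1],"angular": [0,0,0]},{"xyz": [0,0,0.1],"angular": [0,0,0]}]'

```text
clock: 1.8
position: [0.4305, 0.1508, 0.1018]
ee_rot: [0.707, 0.707, -0.0, -0.0]
ft_force: [-0.6, -0.1, 1.4]
grip_width: 1.0
grasp_force: 0.0
```

Run:
```python
from h import *
st();go(.431,.150,.048)
t=snap('top','top1.png'); s=snap('scene','scene1.png')
b=cv2.resize(s['img'][140:260,310:470],None,fx=4,fy=4,interpolation=cv2.INTER_CUBIC)
a=cv2.resize(t['img'][190:290,200:300],None,fx=4.8,fy=4.8,interpolation=cv2.INTER_CUBIC)
cv2.imwrite('pics/e.png',b[:,:,::-1])
```

```text
1.8 [0.4305 0.1508 0.1018] [[-0.0, 1.0, -0.0], [1.0, 0.0, -0.0], [-0.0, -0.0, -1.0]] [-0.845  0.076  0.426  2.064 -0.037  1.009 -0.4  ] 0.9997146714608254 [-0.6 -0.1  1.4]
shift [-0.0008  0.0005  0.0538] ang [-0.01  0.01  0.01]
```

View pics/e.png

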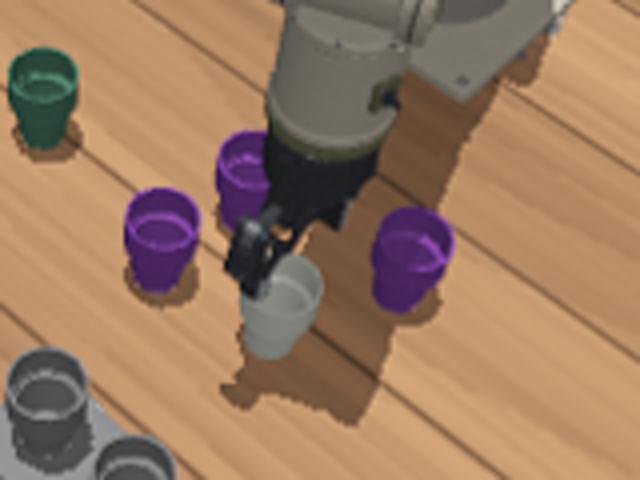

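Call:
carry_out --motion '[{"xyz": [-0.001,0,0.03],"angular": [0,0,0]},{"xyz": [-0.001,0,0.052],"angular": [0,0,0]},{"xyz": [-0.001,0,0.052],"angular": [0,0,0]},{"xyz": [-0.001,0,0.052],"angular": [0,0,0]}]'

```text
clock: 2.3
position: [0.4312, 0.1496, 0.0505]
ee_rot: [0.707, 0.707, 0.001, 0.0]
ft_force: [0.2, 0.6, 1.2]
grip_width: 1.002
grasp_force: 0.0
```

Call:
carry_out --motion '[{"xyz": [0,0,0],"angular": [0,0,0]},{"xyz": [0,0,0],"angular": [0,0,0]},{"xyz": [0,0,0],"angular": [0,0,0]},{"xyz": [0,0,0],"angular": [0,0,0]},{"xyz": [0,0,0],"angular": [0,0,0]},{"xyz": [0,0,0],"angular": [0,0,0]},{"xyz": [0,0,0],"angular": [0,0,0]},{"xyz": [0,0,0],"angular": [0,0,0]}]' --hand 0.5 --grip_force 25

```text
clock: 3.1
position: [0.4317, 0.1499, 0.051]
ee_rot: [0.707, 0.707, 0.001, 0.0]
ft_force: [-1.5, -0.3, 8.4]
grip_width: 0.743
grasp_force: 25.3
```

Call:
carry_out --motion '[{"xyz": [0,0,-0.03],"angular": [0,0,0]},{"xyz": [0,0,-0.07],"angular": [0,0,0]},{"xyz": [0,0,-0.11],"angular": [0,0,0]},{"xyz": [0,0,-0.14],"angular": [0,0,0]},{"xyz": [0,0,-0.14],"angular": [0,0,0]},{"xyz": [0,0,-0.14],"angular": [0,0,0]}]'

```text
clock: 3.7
position: [0.4308, 0.1494, 0.19]
ee_rot: [0.707, 0.707, 0.001, -0.0]
ft_force: [-0.1, -0.1, -1.5]
grip_width: 0.744
grasp_force: 28.4
```

```bash
cat >> h.py <<'E'
def orange(c):
    m=cv2.inRange(cv2.cvtColor(c['img'],cv2.COLOR_RGB2HSV),np.array((8,215,60)),np.array((18,255,255))); n,l,s,g=cv2.connectedComponentsWithStats(m)
    i=1+s[1:,4].argmax(); return g[i].round(2),s[i,4]
E
python3 - <<'E'
from h import *
st()
t=snap('top','top2.png'); s=snap('scene','scene2.png')
for n in('top','scene'):
    for i in (0,2): print(n,orange(load(f'{n}{i}.png')))
z0=get_obs()['position'][2]-.051
print(findcup(s,*COL['white'],w2pix(s,[.431,.15,z0+.05]),24,z0))
go(.6266,.0852,.19)
b=np.hstack([cv2.resize(t['img'][140:300,190:350],None,fx=2.5,fy=2.5),cv2.resize(s['img'][160:320,280:440],None,fx=2.5,fy=2.5)])
cv2.imwrite('pics/f.png',b[:,:,::-1])
E
```

```text
3.7 [0.4308 0.1494 0.19  ] [[0.0, 1.0, 0.001], [1.0, -0.0, 0.002], [0.002, 0.001, -1.0]] [-0.864 -0.036  0.426  1.964  0.015  1.208 -0.444] 0.7436076911117145 [-0.1 -0.1 -1.5]
top (array([216.07, 170.34]), np.int32(29))
top (array([218.18, 170.06]), np.int32(17))
scene (array([367., 292.]), np.int32(3))
scene (array([367., 292.]), np.int32(3))
(array([0.43267634, 0.16341831]), 0.423631158183525)
shift [-0.0637  0.1966 -0.0017] ang [-0.06  0.03 -0.03]
```

View pics/f.png

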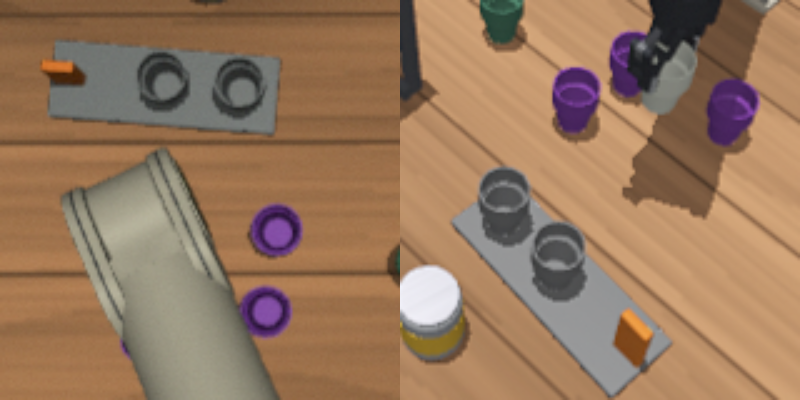

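Call:
carry_out --motion '[{"xyz": [-0.015,0.04,0],"angular": [0,0,0]},{"xyz": [-0.03,0.085,0],"angular": [0,0,0]},{"xyz": [-0.045,0.13,0],"angular": [0,0,0]},{"xyz": [-0.058,0.17,0],"angular": [0,0,0]},{"xyz": [-0.064,0.196,0],"angular": [0,0,0]},{"xyz": [-0.064,0.196,0],"angular": [0,0,0]},{"xyz": [-0.064,0.196,0],"angular": [0,0,0]}]'

```text
clock: 4.5
position: [0.6259, 0.0846, 0.1875]
ee_rot: [0.708, 0.707, -0.002, -0.001]
ft_force: [-0.3, 0.5, -0.8]
grip_width: 0.749
grasp_force: 28.5
```

```bash
cat >> h.py <<'E'
def caddy(c):
    hsv=cv2.cvtColor(c['img'],cv2.COLOR_RGB2HSV); m=cv2.inRange(hsv,np.array((60,0,60)),np.array((130,70,170)))
    n,l,s,_=cv2.connectedComponentsWithStats(m); best=[]
    for i in range(1,n):
        if s[i,4]<400: continue
        q=np.argwhere(l==i)[:,::-1]; h=cv2.convexHull(np.float32(q))[:,0]
        w=np.float32([pix2w(c,u,v,.012)[:2] for u,v in h]); r=cv2.minAreaRect(w*1000); best.append((np.round(r[0],1).tolist(),np.round(r[1],1).tolist(),round(r[2],2)))
    return best
E
python3 - <<'E'
from h import *
st()
for n in('top0','top2','scene0','scene2'): print(n,caddy(load(n+'.png')))
s=snap('scene','scene3.png'); print(caddy(s))
b=cv2.resize(s['img'][180:340,270:430],None,fx=3.7,fy=3.7); cv2.imwrite('pics/g.png',b[:,:,::-1])
go(.6266,.0852,.10)
E
```

```text
4.5 [0.6259 0.0846 0.1875] [[0.001, 1.0, -0.003], [1.0, -0.001, -0.001], [-0.001, -0.003, -1.0]] [-0.629  0.407  0.555  1.525 -0.219  1.275 -0.047] 0.7486853280058757 [-0.3  0.5 -0.8]
top0 [([635.6, 185.7], [284.5, 95.7], 85.23)]
top2 [([635.4, 185.6], [284.8, 95.7], 85.2)]
scene0 [([632.0, 178.8], [309.8, 110.5], 85.07)]
scene2 [([632.0, 178.8], [309.8, 110.5], 85.07)]
[([630.8, 179.3], [309.0, 112.8], 85.07)]
shift [0.0001 0.0012 0.088 ] ang [-0.13  0.03 -0.03]
```

View pics/g.png

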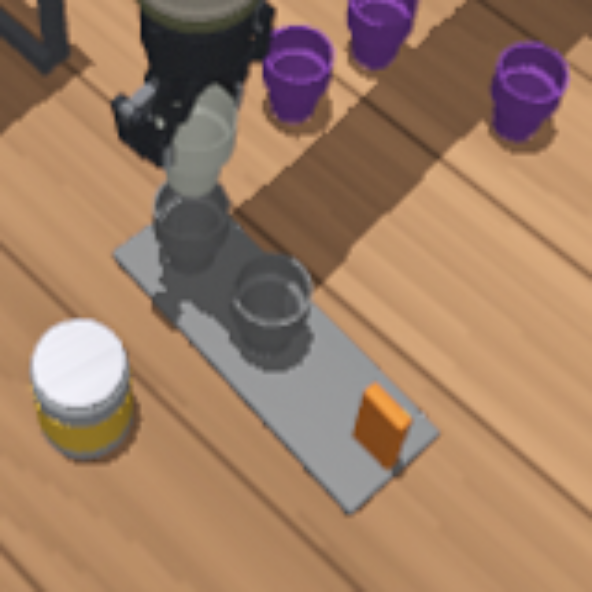

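Call:
carry_out --motion '[{"xyz": [0,0.001,0.03],"angular": [0,0,0]},{"xyz": [0,0.001,0.05],"angular": [0,0,0]},{"xyz": [0,0.001,0.065],"angular": [0,0,0]},{"xyz": [0,0.001,0.075],"angular": [0,0,0]},{"xyz": [0,0.001,0.082],"angular": [0,0,0]},{"xyz": [0,0.001,0.082],"angular": [0,0,0]}]'

```text
clock: 5.15
position: [0.6274, 0.0854, 0.107]
ee_rot: [0.707, 0.707, 0.0, -0.0]
ft_force: [-1.1, 0.4, 0.7]
grip_width: 0.746
grasp_force: 28.5
```

Call:
carry_out --motion '[{"xyz": [0,0,0.004],"angular": [0,0,0]},{"xyz": [0,0,0.008],"angular": [0,0,0]},{"xyz": [0,0,0.009],"angular": [0,0,0]},{"xyz": [0,0,0.009],"angular": [0,0,0]}]'

```text
clock: 5.55
position: [0.6282, 0.0856, 0.0987]
ee_rot: [0.707, 0.707, 0.001, 0.0]
ft_force: [3.0, 3.0, 0.8]
grip_width: 0.747
grasp_force: 28.7
```

Call:
carry_out --motion '[{"xyz": [0,0,0.001],"angular": [0,0,0]},{"xyz": [0,0,0.001],"angular": [0,0,0]},{"xyz": [0,0,0.001],"angular": [0,0,0]},{"xyz": [0,0,0.001],"angular": [0,0,0]},{"xyz": [0,0,0.001],"angular": [0,0,0]},{"xyz": [0,0,0.001],"angular": [0,0,0]}]' --hand 1

```text
clock: 6.15
position: [0.6274, 0.085, 0.0972]
ee_rot: [0.707, 0.707, -0.0, -0.0]
ft_force: [-0.6, -0.8, 1.1]
grip_width: 0.998
grasp_force: 0.0
```

Call:
carry_out --motion '[{"xyz": [0,0,-0.02],"angular": [0,0,0]},{"xyz": [0,0,-0.05],"angular": [0,0,0]},{"xyz": [0,0,-0.09],"angular": [0,0,0]},{"xyz": [0,0,-0.13],"angular": [0,0,0]},{"xyz": [0,0,-0.13],"angular": [0,0,0]}]'

```text
clock: 6.65
position: [0.63, 0.0849, 0.2334]
ee_rot: [0.707, 0.707, 0.004, 0.002]
ft_force: [0.0, 0.4, 0.2]
grip_width: 0.997
grasp_force: 0.0
```

Run:
```python
from h import *
st(); go(.411,-.133,.20)
s=snap('scene','scene4.png'); print(caddy(s))
uv=w2pix(s,[.6266,.0852,.1]);print(findcup(s,*COL['white'],uv,20,.046))
```

```text
6.65 [0.63   0.0849 0.2334] [[0.001, 1.0, 0.009], [1.0, -0.001, 0.002], [0.002, 0.009, -1.0]] [-0.634  0.379  0.568  1.464 -0.206  1.35  -0.056] 0.9972577528236273 [0.  0.4 0.2]
shift [-0.2182 -0.2191  0.031 ] ang [ 0.49 -0.13 -0.05]
[([631.8, 190.3], [287.1, 112.9], 84.94)]
(array([0.62557586, 0.08566643]), 0.7356441889519597)
```

Call:
carry_out --motion '[{"xyz": [-0.03,-0.03,0],"angular": [0,0,0]},{"xyz": [-0.06,-0.06,0],"angular": [0,0,0]},{"xyz": [-0.09,-0.09,0],"angular": [0,0,0]},{"xyz": [-0.12,-0.12,0],"angular": [0,0,0]},{"xyz": [-0.15,-0.15,0],"angular": [0,0,0]},{"xyz": [-0.18,-0.18,0],"angular": [0,0,0]},{"xyz": [-0.21,-0.21,0],"angular": [0,0,0]},{"xyz": [-0.218,-0.217,0.03],"angular": [0,0,0]},{"xyz": [-0.218,-0.217,0.07],"angular": [0,0,0]},{"xyz": [-0.218,-0.217,0.11],"angular": [0,0,0]},{"xyz": [-0.218,-0.217,0.12],"angular": [0,0,0]},{"xyz": [-0.218,-0.217,0.12],"angular": [0,0,0]}]'

```text
clock: 7.9
position: [0.4092, -0.1327, 0.1063]
ee_rot: [0.707, 0.707, -0.002, -0.001]
ft_force: [0.5, -0.2, -0.2]
grip_width: 0.999
grasp_force: 0.0
```

Run:
```python
from h import *
st(); go(.4115,-.133,.049)
t=snap('top','top5.png'); print(caddy(t))
```

```text
7.9 [ 0.4092 -0.1327  0.1063] [[0.001, 1.0, -0.004], [1.0, -0.001, -0.001], [-0.001, -0.004, -1.0]] [-0.539 -0.008  0.756  2.129  0.008  1.022  0.213] 0.9994296714587616 [ 0.5 -0.2 -0.2]
shift [-0.0003  0.0025  0.0573] ang [-0.21  0.04 -0.03]
[([635.6, 185.5], [284.7, 96.0], 85.32)]
```

Caddy unmoved. Grasp green.

Call:
carry_out --motion '[{"xyz": [0,0.001,0.03],"angular": [0,0,0]},{"xyz": [0,0.001,0.057],"angular": [0,0,0]},{"xyz": [0,0.001,0.057],"angular": [0,0,0]},{"xyz": [0,0.001,0.057],"angular": [0,0,0]}]'

```text
clock: 8.35
position: [0.4123, -0.133, 0.0517]
ee_rot: [0.707, 0.707, 0.0, 0.0]
ft_force: [0.4, -0.1, 0.4]
grip_width: 0.999
grasp_force: 0.0
```

Call:
carry_out --motion '[{"xyz": [0,0,0],"angular": [0,0,0]},{"xyz": [0,0,0],"angular": [0,0,0]},{"xyz": [0,0,0],"angular": [0,0,0]},{"xyz": [0,0,0],"angular": [0,0,0]},{"xyz": [0,0,0],"angular": [0,0,0]},{"xyz": [0,0,0],"angular": [0,0,0]},{"xyz": [0,0,0],"angular": [0,0,0]},{"xyz": [0,0,0],"angular": [0,0,0]}]' --hand 0.5 --grip_force 25

```text
clock: 9.15
position: [0.4127, -0.1328, 0.0519]
ee_rot: [0.707, 0.707, 0.001, 0.001]
ft_force: [-2.2, 0.4, 9.4]
grip_width: 0.723
grasp_force: 25.5
```

Call:
carry_out --motion '[{"xyz": [0,0,-0.03],"angular": [0,0,0]},{"xyz": [0,0,-0.07],"angular": [0,0,0]},{"xyz": [0,0,-0.11],"angular": [0,0,0]},{"xyz": [0,0,-0.15],"angular": [0,0,0]},{"xyz": [0,0,-0.18],"angular": [0,0,0]},{"xyz": [0,0,-0.18],"angular": [0,0,0]},{"xyz": [0,0,-0.18],"angular": [0,0,0]}]'

```text
clock: 9.85
position: [0.4116, -0.1329, 0.2309]
ee_rot: [0.707, 0.707, 0.001, 0.0]
ft_force: [-0.1, 0.1, -1.2]
grip_width: 0.719
grasp_force: 29.7
```

Run:
```python
from h import *
st(); go(.6345,.18,.225)
s=snap('scene','scene6.png'); print(caddy(s))
```

```text
9.85 [ 0.4116 -0.1329  0.2309] [[0.001, 1.0, 0.002], [1.0, -0.001, 0.001], [0.001, 0.002, -1.0]] [-0.576 -0.188  0.713  1.967  0.126  1.317  0.096] 0.71893153062029 [-0.1  0.1 -1.2]
shift [0.313  0.2227 0.0067] ang [ 0.12 -0.05 -0.04]
[([632.9, 190.1], [287.1, 110.5], 85.07)]
```

Call:
carry_out --motion '[{"xyz": [0.03,0.022,0],"angular": [0,0,0]},{"xyz": [0.065,0.046,0],"angular": [0,0,0]},{"xyz": [0.1,0.071,0],"angular": [0,0,0]},{"xyz": [0.135,0.096,0],"angular": [0,0,0]},{"xyz": [0.17,0.121,0],"angular": [0,0,0]},{"xyz": [0.205,0.146,0],"angular": [0,0,0]},{"xyz": [0.24,0.171,0],"angular": [0,0,0]},{"xyz": [0.275,0.196,0],"angular": [0,0,0]},{"xyz": [0.3,0.214,0],"angular": [0,0,0]},{"xyz": [0.313,0.223,0],"angular": [0,0,0]},{"xyz": [0.313,0.223,0],"angular": [0,0,0]},{"xyz": [0.313,0.223,0],"angular": [0,0,0]}]'

```text
clock: 11.1
position: [0.634, 0.1789, 0.2289]
ee_rot: [0.708, 0.707, -0.001, -0.0]
ft_force: [-0.4, -0.7, -0.6]
grip_width: 0.721
grasp_force: 29.7
```

Run:
```python
from h import *
st(); go(.6345,.18,.107)
s=snap('scene','scene7.png'); print(caddy(s))
b=cv2.resize(s['img'][150:310,270:430],None,fx=3.7,fy=3.7); cv2.imwrite('pics/h.png',b[:,:,::-1])
```

```text
11.1 [0.634  0.1789 0.2289] [[0.001, 1.0, -0.002], [1.0, -0.001, -0.002], [-0.002, -0.002, -1.0]] [-0.741  0.445  0.555  1.389 -0.232  1.375 -0.186] 0.7205909020994328 [-0.4 -0.7 -0.6]
shift [0.0013 0.0007 0.1219] ang [-0.11  0.1  -0.08]
[([631.8, 190.2], [287.1, 112.8], 85.07)]
```

View pics/h.png

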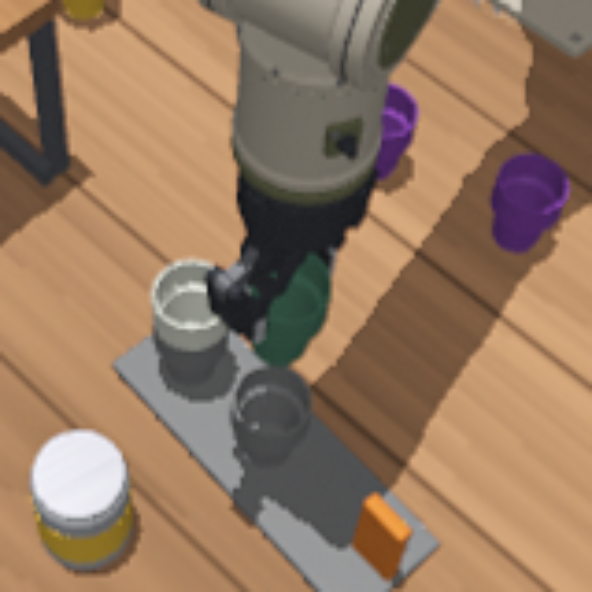

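Call:
carry_out --motion '[{"xyz": [0,0.001,0.04],"angular": [0,0,0]},{"xyz": [0,0.001,0.07],"angular": [0,0,0]},{"xyz": [0,0.001,0.09],"angular": [0,0,0]},{"xyz": [0,0.001,0.105],"angular": [0,0,0]},{"xyz": [0,0.001,0.115],"angular": [0,0,0]},{"xyz": [0,0.001,0.121],"angular": [0,0,0]},{"xyz": [0,0.001,0.121],"angular": [0,0,0]}]'

```text
clock: 11.85
position: [0.636, 0.1803, 0.1095]
ee_rot: [0.707, 0.707, 0.001, 0.0]
ft_force: [1.8, 1.8, -2.0]
grip_width: 0.721
grasp_force: 29.5
```

Call:
carry_out --motion '[{"xyz": [0,0,0.004],"angular": [0,0,0]},{"xyz": [0,0,0.008],"angular": [0,0,0]},{"xyz": [0,0,0.009],"angular": [0,0,0]},{"xyz": [0,0,0.009],"angular": [0,0,0]}]'

```text
clock: 12.25
position: [0.6368, 0.1809, 0.1012]
ee_rot: [0.707, 0.707, 0.002, 0.001]
ft_force: [4.2, 2.9, 1.7]
grip_width: 0.717
grasp_force: 29.9
```

Call:
carry_out --motion '[{"xyz": [-0.001,-0.002,0.003],"angular": [0,0,0]},{"xyz": [-0.001,-0.002,0.003],"angular": [0,0,0]},{"xyz": [-0.001,-0.002,0.003],"angular": [0,0,0]}]'

```text
clock: 12.55
position: [0.6362, 0.1806, 0.0995]
ee_rot: [0.707, 0.707, 0.003, 0.001]
ft_force: [8.1, 5.0, 6.2]
grip_width: 0.719
grasp_force: 30.4
```

Call:
carry_out --motion '[{"xyz": [0,0,0],"angular": [0,0,0]},{"xyz": [0,0,0],"angular": [0,0,0]},{"xyz": [0,0,0],"angular": [0,0,0]},{"xyz": [0,0,0],"angular": [0,0,0]},{"xyz": [0,0,0],"angular": [0,0,0]},{"xyz": [0,0,0],"angular": [0,0,0]}]' --hand 1

```text
clock: 13.15
position: [0.6334, 0.179, 0.0971]
ee_rot: [0.707, 0.707, -0.0, -0.0]
ft_force: [0.7, 0.5, 0.8]
grip_width: 1.0
grasp_force: 0.0
```

Call:
carry_out --motion '[{"xyz": [0,0,-0.02],"angular": [0,0,0]},{"xyz": [0,0,-0.05],"angular": [0,0,0]},{"xyz": [0,0,-0.09],"angular": [0,0,0]},{"xyz": [0,0,-0.13],"angular": [0,0,0]},{"xyz": [0,0,-0.13],"angular": [0,0,0]},{"xyz": [0,0,-0.13],"angular": [0,0,0]}]'

```text
clock: 13.75
position: [0.6339, 0.1792, 0.2281]
ee_rot: [0.707, 0.707, 0.001, 0.0]
ft_force: [-0.3, 0.2, -1.0]
grip_width: 1.003
grasp_force: 0.0
```

Run:
```python
from h import *
st(); go(.4105,-.282,.23)
s=snap('scene','scene8.png'); print(caddy(s))
print(findcup(s,*COL['green'],w2pix(s,[.6345,.18,.1]),20,.046))
```

```text
13.75 [0.6339 0.1792 0.2281] [[0.001, 1.0, 0.002], [1.0, -0.001, 0.001], [0.001, 0.002, -1.0]] [-0.742  0.442  0.555  1.395 -0.232  1.368 -0.185] 1.0028746220511295 [-0.3  0.2 -1. ]
shift [-0.4613 -0.2232 -0.0026] ang [ 0.09 -0.05 -0.03]
[([632.4, 189.9], [286.4, 111.8], 84.65)]
(array([0.63284192, 0.18013302]), 0.7534931271308875)
```

Call:
carry_out --motion '[{"xyz": [-0.03,-0.04,0],"angular": [0,0,0]},{"xyz": [-0.06,-0.08,0],"angular": [0,0,0]},{"xyz": [-0.09,-0.12,0],"angular": [0,0,0]},{"xyz": [-0.12,-0.16,0],"angular": [0,0,0]},{"xyz": [-0.15,-0.2,0],"angular": [0,0,0]},{"xyz": [-0.19,-0.223,0],"angular": [0,0,0]},{"xyz": [-0.235,-0.223,0],"angular": [0,0,0]},{"xyz": [-0.28,-0.223,0],"angular": [0,0,0]},{"xyz": [-0.32,-0.223,0],"angular": [0,0,0]},{"xyz": [-0.36,-0.223,0],"angular": [0,0,0]},{"xyz": [-0.4,-0.223,0],"angular": [0,0,0]},{"xyz": [-0.44,-0.223,0],"angular": [0,0,0]}]'

```text
clock: 15.0
position: [0.4094, -0.262, 0.2265]
ee_rot: [0.707, 0.707, 0.0, -0.0]
ft_force: [0.9, 0.8, -1.4]
grip_width: 0.999
grasp_force: 0.0
```

Call:
carry_out --motion '[{"xyz": [-0.022,0,0.02],"angular": [0,0,0]},{"xyz": [-0.022,0,0.06],"angular": [0,0,0]},{"xyz": [-0.022,0,0.1],"angular": [0,0,0]},{"xyz": [-0.022,0,0.12],"angular": [0,0,0]},{"xyz": [-0.022,0,0.12],"angular": [0,0,0]},{"xyz": [-0.022,0,0.12],"angular": [0,0,0]}]'

```text
clock: 15.6
position: [0.4098, -0.283, 0.1073]
ee_rot: [0.707, 0.707, -0.001, -0.0]
ft_force: [-0.1, -0.9, 0.6]
grip_width: 1.003
grasp_force: 0.0
```

Run:
```python
from h import *
st(); go(.4105,-.282,.049)
t=snap('top','top9.png'); print(caddy(t))
```

```text
15.6 [ 0.4098 -0.283   0.1073] [[0.001, 1.0, -0.001], [1.0, -0.001, -0.0], [-0.0, -0.001, -1.0]] [-0.457  0.288  1.109  1.98  -0.296  1.051  0.785] 1.0028083706505788 [-0.1 -0.9  0.6]
shift [0.001  0.0008 0.0583] ang [-0.09  0.02 -0.06]
[([634.7, 185.2], [285.1, 96.3], 85.17)]
```

Call:
carry_out --motion '[{"xyz": [0.001,0.001,0.03],"angular": [0,0,0]},{"xyz": [0.001,0.001,0.057],"angular": [0,0,0]},{"xyz": [0.001,0.001,0.057],"angular": [0,0,0]},{"xyz": [0.001,0.001,0.057],"angular": [0,0,0]}]'

```text
clock: 16.05
position: [0.4119, -0.2822, 0.0517]
ee_rot: [0.707, 0.707, 0.0, 0.001]
ft_force: [0.7, -0.1, -0.1]
grip_width: 1.0
grasp_force: 0.0
```

Call:
carry_out --motion '[{"xyz": [0,0,0],"angular": [0,0,0]},{"xyz": [0,0,0],"angular": [0,0,0]},{"xyz": [0,0,0],"angular": [0,0,0]},{"xyz": [0,0,0],"angular": [0,0,0]},{"xyz": [0,0,0],"angular": [0,0,0]},{"xyz": [0,0,0],"angular": [0,0,0]},{"xyz": [0,0,0],"angular": [0,0,0]},{"xyz": [0,0,0],"angular": [0,0,0]}]' --hand 0.5 --grip_force 25

```text
clock: 16.85
position: [0.4124, -0.2824, 0.0521]
ee_rot: [0.707, 0.707, 0.001, 0.001]
ft_force: [-2.2, 1.9, 10.9]
grip_width: 0.748
grasp_force: 25.1
```

Call:
carry_out --motion '[{"xyz": [0,0,-0.03],"angular": [0,0,0]},{"xyz": [0,0,-0.07],"angular": [0,0,0]},{"xyz": [0,0,-0.11],"angular": [0,0,0]},{"xyz": [0,0,-0.15],"angular": [0,0,0]},{"xyz": [0,0,-0.18],"angular": [0,0,0]},{"xyz": [0.04,0,-0.18],"angular": [0,0,0]},{"xyz": [0.08,0,-0.18],"angular": [0,0,0]},{"xyz": [0.12,0,-0.18],"angular": [0,0,0]},{"xyz": [0.16,0,-0.18],"angular": [0,0,0]},{"xyz": [0.2,0,-0.18],"angular": [0,0,0]},{"xyz": [0.24,0,-0.18],"angular": [0,0,0]},{"xyz": [0.24,0,-0.18],"angular": [0,0,0]}]'

```text
clock: 18.05
position: [0.4114, -0.0376, 0.2308]
ee_rot: [0.705, 0.709, 0.001, -0.0]
ft_force: [-0.5, -1.4, 0.2]
grip_width: 0.746
grasp_force: 28.6
```

Run:
```python
from h import *
st(); go(.6345,.18,.225); go(.6266,.0852,.225)
s=snap('scene','scene10.png'); print(caddy(s)); print(caddy(snap('top','top10.png')))
```

```text
18.05 [ 0.4114 -0.0376  0.2308] [[-0.005, 1.0, 0.001], [1.0, 0.005, 0.001], [0.001, 0.001, -1.0]] [-0.849 -0.264  0.724  2.008  0.177  1.336 -0.179] 0.7463386887429337 [-0.5 -1.4  0.2]
shift [0.2164 0.2243 0.0062] ang [ 0.05 -0.06  0.31]
shift [0.1216 0.2159 0.0061] ang [ 0.05 -0.06  0.31]
[([638.9, 189.4], [286.6, 98.0], 85.08)]
[([635.1, 185.3], [284.7, 95.8], 85.23)]
```

Call:
carry_out --motion '[{"xyz": [0.02,0.035,0],"angular": [0,0,0]},{"xyz": [0.04,0.07,0],"angular": [0,0,0]},{"xyz": [0.06,0.105,0],"angular": [0,0,0]},{"xyz": [0.08,0.14,0],"angular": [0,0,0]},{"xyz": [0.1,0.175,0],"angular": [0,0,0]},{"xyz": [0.118,0.205,0],"angular": [0,0,0]},{"xyz": [0.125,0.216,0],"angular": [0,0,0]},{"xyz": [0.125,0.216,0],"angular": [0,0,0]},{"xyz": [0.125,0.216,0],"angular": [0,0,0]},{"xyz": [0.125,0.216,0],"angular": [0,0,0]}]'

```text
clock: 19.15
position: [0.6271, 0.0814, 0.2311]
ee_rot: [0.708, 0.706, 0.0, 0.0]
ft_force: [-0.4, -0.3, -0.1]
grip_width: 0.752
grasp_force: 28.7
```

Run:
```python
from h import *
st(); go(.6264,.0854,.14)
s=snap('scene','scene11.png'); print(caddy(s))
print(findcup(s,*COL['green'],w2pix(s,[.6345,.18,.1]),20,.046),findcup(s,*COL['yellow'],w2pix(s,[.6266,.0852,.23]),20,get_obs()['position'][2]-.052))
```

```text
19.15 [0.6271 0.0814 0.2311] [[0.002, 1.0, 0.001], [1.0, -0.002, 0.0], [0.0, 0.001, -1.0]] [-0.796  0.43   0.808  1.477 -0.313  1.367  0.027] 0.7516130786388738 [-0.4 -0.3 -0.1]
shift [ 0.004  -0.0008  0.0911] ang [ 0.04 -0.01 -0.14]
[([639.0, 189.4], [286.6, 98.0], 85.11)]
(array([0.63246332, 0.18005838]), 0.7613747727657633) (array([0.62558728, 0.09190562]), 0.6077439513918679)
```

Call:
carry_out --motion '[{"xyz": [0.003,0,0.03],"angular": [0,0,0]},{"xyz": [0.003,-0.001,0.05],"angular": [0,0,0]},{"xyz": [0.003,-0.001,0.07],"angular": [0,0,0]},{"xyz": [0.003,-0.001,0.082],"angular": [0,0,0]},{"xyz": [0.003,-0.001,0.088],"angular": [0,0,0]},{"xyz": [0.003,-0.001,0.088],"angular": [0,0,0]}]'

```text
clock: 19.8
position: [0.627, 0.086, 0.1442]
ee_rot: [0.707, 0.707, 0.001, 0.0]
ft_force: [-4.2, 0.5, 9.2]
grip_width: 0.752
grasp_force: 31.3
```

Call:
carry_out --motion '[{"xyz": [0,-0.001,0.004],"angular": [0,0,0]},{"xyz": [0,-0.001,0.008],"angular": [0,0,0]},{"xyz": [0,-0.001,0.01],"angular": [0,0,0]},{"xyz": [0,-0.001,0.01],"angular": [0,0,0]}]'

```text
clock: 20.2
position: [0.6277, 0.0859, 0.1344]
ee_rot: [0.707, 0.707, 0.002, 0.002]
ft_force: [5.3, 0.4, 1.5]
grip_width: 0.747
grasp_force: 30.8
```

Call:
carry_out --motion '[{"xyz": [0,-0.001,0.001],"angular": [0,0,0]},{"xyz": [0,-0.001,0.001],"angular": [0,0,0]},{"xyz": [0,-0.001,0.001],"angular": [0,0,0]},{"xyz": [0,-0.001,0.001],"angular": [0,0,0]},{"xyz": [0,-0.001,0.001],"angular": [0,0,0]},{"xyz": [0,-0.001,0.001],"angular": [0,0,0]}]' --hand 1

```text
clock: 20.8
position: [0.6245, 0.0861, 0.1313]
ee_rot: [0.707, 0.707, -0.0, -0.0]
ft_force: [0.1, 0.6, -0.1]
grip_width: 0.998
grasp_force: 0.0
```

Call:
carry_out --motion '[{"xyz": [0,0,-0.02],"angular": [0,0,0]},{"xyz": [0,0,-0.05],"angular": [0,0,0]},{"xyz": [0,0,-0.09],"angular": [0,0,0]},{"xyz": [0,0,-0.11],"angular": [0,0,0]},{"xyz": [0.04,-0.03,-0.11],"angular": [0,0,0]},{"xyz": [0.08,-0.06,-0.11],"angular": [0,0,0]},{"xyz": [0.12,-0.09,-0.11],"angular": [0,0,0]},{"xyz": [0.15,-0.12,-0.11],"angular": [0,0,0]},{"xyz": [0.18,-0.15,-0.11],"angular": [0,0,0]},{"xyz": [0.21,-0.18,-0.11],"angular": [0,0,0]},{"xyz": [0.22,-0.2,-0.11],"angular": [0,0,0]},{"xyz": [0.22,-0.2,-0.11],"angular": [0,0,0]}]'

```text
clock: 22.0
position: [0.4218, 0.3087, 0.2413]
ee_rot: [0.705, 0.709, -0.0, -0.001]
ft_force: [0.4, 0.8, -0.4]
grip_width: 1.001
grasp_force: 0.0
```

Run:
```python
from h import *
st()
t=snap('top','top12.png'); s=snap('scene','scene12.png'); print(caddy(t),caddy(s))
print(findcup(s,*COL['yellow'],w2pix(s,[.6266,.0852,.14]),20,.08),findcup(s,*COL['green'],w2pix(s,[.6345,.18,.1]),20,.046))
b=np.vstack([cv2.resize(t['img'][130:210,190:350],None,fx=4,fy=4),cv2.resize(s['img'][220:320,270:430],None,fx=4,fy=4)[:280]])
cv2.imwrite('pics/i.png',b[:,:,::-1])
```

```text
22.0 [0.4218 0.3087 0.2413] [[-0.005, 1.0, -0.001], [1.0, 0.005, 0.001], [0.001, -0.001, -1.0]] [-1.373  0.099  0.707  1.747 -0.068  1.32  -0.646] 1.0012011490405675 [ 0.4  0.8 -0.4]
[([634.9, 185.4], [284.2, 95.5], 84.99)] [([638.6, 186.6], [292.1, 97.9], 85.05)]
(array([0.62216166, 0.08435254]), 0.7409277242454949) (array([0.63326533, 0.18029233]), 0.7513686456475485)
```

View pics/i.png

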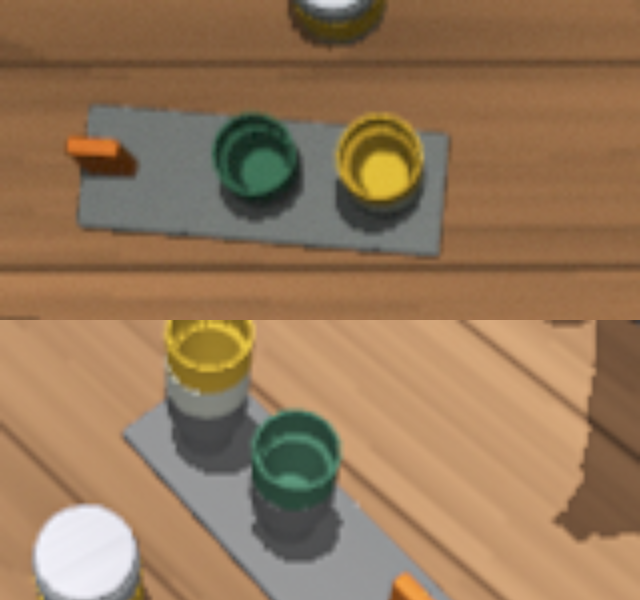

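```bash
python3 -c "
from h import *
go(.6445,.3045,.13,-4.8)"
```

```text
shift [-0.0016  0.2197  0.1115] ang [ 0.01 -0.03  4.8 ]
```

Call:
carry_out --motion '[{"xyz": [0,0.04,0],"angular": [0,0,1]},{"xyz": [0,0.08,0],"angular": [0,0,2]},{"xyz": [0,0.12,0],"angular": [0,0,3]},{"xyz": [0,0.16,0],"angular": [0,0,4]},{"xyz": [0,0.2,0],"angular": [0,0,4.8]},{"xyz": [-0.001,0.22,0.04],"angular": [0,0,4.8]},{"xyz": [-0.001,0.22,0.08],"angular": [0,0,4.8]},{"xyz": [-0.001,0.22,0.105],"angular": [0,0,4.8]},{"xyz": [-0.001,0.22,0.105],"angular": [0,0,4.8]},{"xyz": [-0.001,0.22,0.105],"angular": [0,0,4.8]}]'

```text
clock: 23.1
position: [0.6456, 0.3039, 0.1371]
ee_rot: [0.737, 0.676, 0.0, 0.001]
ft_force: [0.3, 0.5, 1.1]
grip_width: 0.998
grasp_force: 0.0
```

Run:
```python
from h import *
st(); go(.6445,.3045,.055,-4.8)
s=snap('scene','scene13.png'); print(caddy(s))
b=cv2.resize(s['img'][200:340,300:440],None,fx=4,fy=4); cv2.imwrite('pics/j.png',b[:,:,::-1])
```

```text
23.1 [0.6456 0.3039 0.1371] [[0.085, 0.996, 0.001], [0.996, -0.085, -0.001], [-0.001, 0.001, -1.0]] [-0.954  0.675  0.709  1.337 -0.437  1.285 -0.319] 0.9976034831534969 [0.3 0.5 1.1]
shift [ 0.0005 -0.0012  0.0821] ang [ 0.05  0.04 -0.1 ]
[([632.4, 190.1], [285.4, 110.9], 85.06)]
```

View pics/j.png

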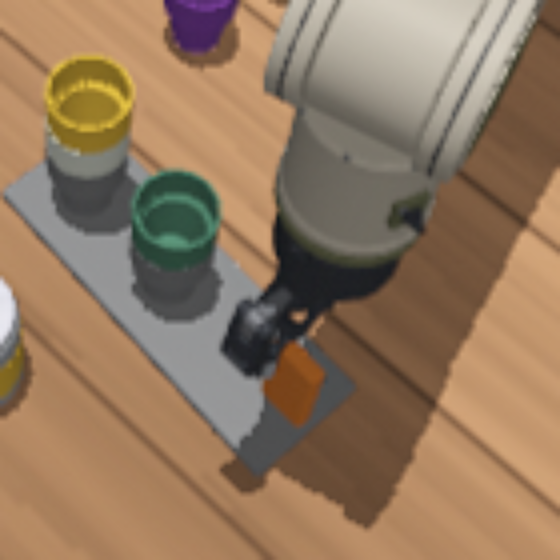

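Call:
carry_out --motion '[{"xyz": [0,-0.001,0.03],"angular": [0,0,0]},{"xyz": [0,-0.001,0.06],"angular": [0,0,0]},{"xyz": [0,-0.001,0.08],"angular": [0,0,0]},{"xyz": [0,-0.001,0.08],"angular": [0,0,0]},{"xyz": [0,-0.001,0.08],"angular": [0,0,0]}]'

```text
clock: 23.65
position: [0.6448, 0.3054, 0.0586]
ee_rot: [0.736, 0.677, 0.001, 0.0]
ft_force: [-0.5, 0.3, 0.8]
grip_width: 1.0
grasp_force: 0.0
```

Call:
carry_out --motion '[{"xyz": [0,0,0],"angular": [0,0,0]},{"xyz": [0,0,0],"angular": [0,0,0]},{"xyz": [0,0,0],"angular": [0,0,0]},{"xyz": [0,0,0],"angular": [0,0,0]},{"xyz": [0,0,0],"angular": [0,0,0]},{"xyz": [0,0,0],"angular": [0,0,0]},{"xyz": [0,0,0],"angular": [0,0,0]},{"xyz": [0,0,0],"angular": [0,0,0]},{"xyz": [0,0,0],"angular": [0,0,0]},{"xyz": [0,0,0],"angular": [0,0,0]},{"xyz": [0,0,0],"angular": [0,0,0]},{"xyz": [0,0,0],"angular": [0,0,0]}]' --hand 0 --grip_force 50

```text
clock: 24.85
position: [0.6444, 0.3053, 0.057]
ee_rot: [0.736, 0.677, 0.001, 0.0]
ft_force: [6.2, 0.5, 5.3]
grip_width: 0.159
grasp_force: 49.6
```

Run:
```python
from h import *
st()
# bay pose estimate -> target grip positions
o=np.array([.6445,-.1423]);th=np.radians(-91.38);M=np.array([[np.cos(th),-np.sin(th)],[np.sin(th),np.cos(th)]])
for ox in(-.20,-.16,-.10,-.05,0,.03): print(ox,'origin',(o+M@[ox,0]).round(4),'grip',(o+M@[ox-.12,0]).round(4))
s=snap('scene','scene14.png'); b=cv2.resize(s['img'][100:260,150:310],None,fx=3.7,fy=3.7); cv2.imwrite('pics/k.png',b[:,:,::-1])
```

```text
24.85 [0.6444 0.3053 0.057 ] [[0.084, 0.996, 0.002], [0.996, -0.084, 0.001], [0.001, 0.002, -1.0]] [-0.941  0.744  0.67   1.407 -0.478  1.153 -0.291] 0.1587366548764025 [6.2 0.5 5.3]
-0.2 origin [0.6493 0.0576] grip [0.6522 0.1776]
-0.16 origin [0.6484 0.0177] grip [0.6512 0.1376]
-0.1 origin [ 0.6469 -0.0423] grip [0.6498 0.0776]
-0.05 origin [ 0.6457 -0.0923] grip [0.6486 0.0277]
0 origin [ 0.6445 -0.1423] grip [ 0.6474 -0.0223]
0.03 origin [ 0.6438 -0.1723] grip [ 0.6467 -0.0523]
```

View pics/k.png

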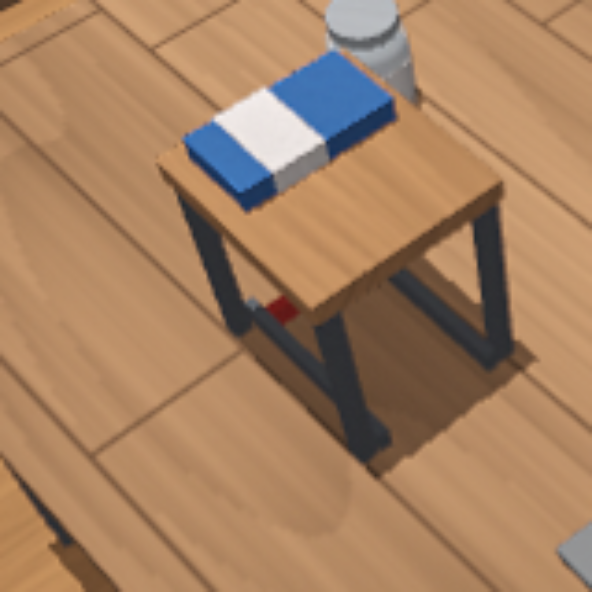

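Run:
```python
from h import *
s=load('scene14.png'); t=load('top0.png')
for x,y in((314,303),(503,182),(160,156)): print(pix2w(s,150+(x+.5)/3.7-.5,100+(y+.5)/3.7-.5,.235).round(4))
o=np.array([.6445,-.1423]);th=np.radians(-91.38);M=np.array([[np.cos(th),-np.sin(th)],[np.sin(th),np.cos(th)]])
for l in((0,.095),(0,-.095),(.21,.095)): print('top',(o+M@l).round(4))
```

```text
[ 0.7361 -0.1434  0.235 ]
[ 0.5548 -0.1343  0.235 ]
[ 0.732  -0.3491  0.235 ]
top [ 0.7395 -0.1446]
top [ 0.5495 -0.14  ]
top [ 0.7344 -0.3545]
```

```bash
python3 -c "
from h import *
go(.6522,.1776,.057,-1.4)"
```

```text
shift [-1.266e-01  1.850e-02 -1.000e-04] ang [ 0.1  -0.04 -3.42]
```

Call:
carry_out --motion '[{"xyz": [-0.008,0.001,0],"angular": [0,0,-0.2]},{"xyz": [-0.02,0.003,0],"angular": [0,0,-0.5]},{"xyz": [-0.034,0.005,0],"angular": [0,0,-0.9]},{"xyz": [-0.048,0.007,0],"angular": [0,0,-1.3]},{"xyz": [-0.062,0.009,0],"angular": [0,0,-1.7]},{"xyz": [-0.076,0.011,0],"angular": [0,0,-2.1]},{"xyz": [-0.09,0.013,0],"angular": [0,0,-2.5]},{"xyz": [-0.104,0.015,0],"angular": [0,0,-2.9]},{"xyz": [-0.118,0.017,0],"angular": [0,0,-3.3]},{"xyz": [-0.126,0.0185,0],"angular": [0,0,-3.4]},{"xyz": [-0.126,0.0185,0],"angular": [0,0,-3.4]}]'

```text
clock: 26.0
position: [0.6512, 0.1794, 0.0569]
ee_rot: [0.716, 0.698, 0.001, -0.001]
ft_force: [-1.2, 3.1, 8.9]
grip_width: 0.159
grasp_force: 49.4
```

Run:
```python
from h import *
st()
t=snap('top','top15.png'); s=snap('scene','scene15.png'); print(caddy(t),caddy(s))
b=np.hstack([cv2.resize(t['img'][110:210,240:370],None,fx=3,fy=3),cv2.resize(s['img'][180:280,230:360],None,fx=3,fy=3)])
b=np.vstack([cv2.resize(t['img'][120:205,240:370],None,fx=6,fy=6,interpolation=cv2.INTER_CUBIC)])
cv2.imwrite('pics/l.png',b[:,:,::-1])
```

```text
26.0 [0.6512 0.1794 0.0569] [[0.025, 1.0, -0.0], [1.0, -0.025, 0.003], [0.003, -0.001, -1.0]] [-0.809  0.67   0.68   1.526 -0.455  1.108 -0.054] 0.158520797050199 [-1.2  3.1  8.9]
[([644.9, 41.5], [248.1, 95.7], 88.57)] [([649.7, 63.6], [287.2, 97.2], 88.49)]
```

View pics/l.png

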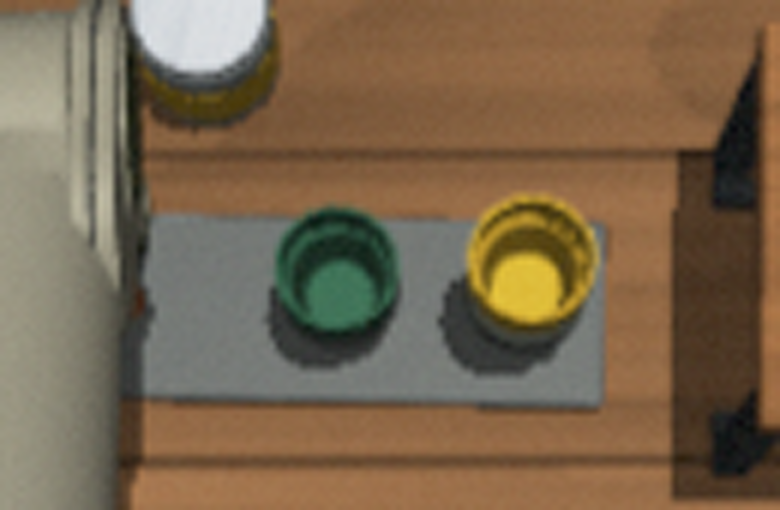

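Run:
```python
from h import *
t=load('top15.png')
f=lambda x,y,z: pix2w(t,240+(x+.5)/6-.5,120+(y+.5)/6-.5,z)[:2].round(4)
n1,n2=f(606,223,.012),f(602,407,.012); print('nose',n1,n2,(n1+n2)/2)
# post bottoms: front faces, outer/inner bottom corners
print('post upper: bottom-left',f(715,208,0),' lower bl',f(715,476,0))
o=np.array([.6445,-.1423]);th=np.radians(-91.38);M=np.array([[np.cos(th),-np.sin(th)],[np.sin(th),np.cos(th)]])
l=M.T@((n1+n2)/2-o); print('nose in bay',l); p=get_obs()['position'][:2]; print('grip in bay',M.T@(p-o))
print('posts in bay',M.T@(f(715,208,0)-o),M.T@(f(715,476,0)-o))
go(.6508,.0776,.057,-1.4)
```

```text
nose [ 0.6921 -0.0875] [ 0.5929 -0.0843] [ 0.6425 -0.0859]
post upper: bottom-left [ 0.7027 -0.1471]  lower bl [ 0.5575 -0.1448]
nose in bay [-0.05633548 -0.00335771]
grip in bay [-0.32174079 -0.00110008]
posts in bay [0.00339696 0.05829872] [ 0.00459451 -0.08691456]
shift [-0.1018  0.0022 -0.0003] ang [-0.03 -0.13 -0.03]
```

Call:
carry_out --motion '[{"xyz": [-0.006,0.001,0],"angular": [0,0,-0.2]},{"xyz": [-0.015,0.002,0],"angular": [0,0,-0.4]},{"xyz": [-0.025,0.003,0],"angular": [0,0,-0.4]},{"xyz": [-0.035,0.003,0],"angular": [0,0,-0.4]},{"xyz": [-0.045,0.003,0],"angular": [0,0,-0.4]},{"xyz": [-0.055,0.003,0],"angular": [0,0,-0.4]},{"xyz": [-0.065,0.003,0],"angular": [0,0,-0.4]},{"xyz": [-0.075,0.003,0],"angular": [0,0,-0.4]},{"xyz": [-0.085,0.003,0],"angular": [0,0,-0.4]}]'

```text
clock: 27.0
position: [0.6524, 0.0977, 0.0569]
ee_rot: [0.712, 0.702, 0.002, -0.002]
ft_force: [0.2, 11.4, 9.1]
grip_width: 0.161
grasp_force: 49.3
```

Run:
```python
from h import *
st()
o=np.array([.6445,-.1423]);th=np.radians(-91.38);M=np.array([[np.cos(th),-np.sin(th)],[np.sin(th),np.cos(th)]])
p=get_obs()['position'][:2]; print('grip in bay',M.T@(p-o))
t=snap('top','top16.png'); s=snap('scene','scene16.png'); print(caddy(t),caddy(s))
b=cv2.resize(t['img'][120:205,270:400],None,fx=6,fy=6,interpolation=cv2.INTER_CUBIC)
cv2.imwrite('pics/m.png',b[:,:,::-1])
```

```text
27.0 [0.6524 0.0977 0.0569] [[0.015, 1.0, 0.0], [1.0, -0.015, 0.006], [0.006, 0.0, -1.0]] [-0.709  0.639  0.69   1.575 -0.45   1.089  0.081] 0.16065831144032935 [ 0.2 11.4  9.1]
grip in bay [-0.24007399  0.00209038]
[([647.7, -29.2], [200.3, 93.9], 89.86)] [([652.4, -24.0], [103.5, 295.9], 1.61)]
```

View pics/m.png

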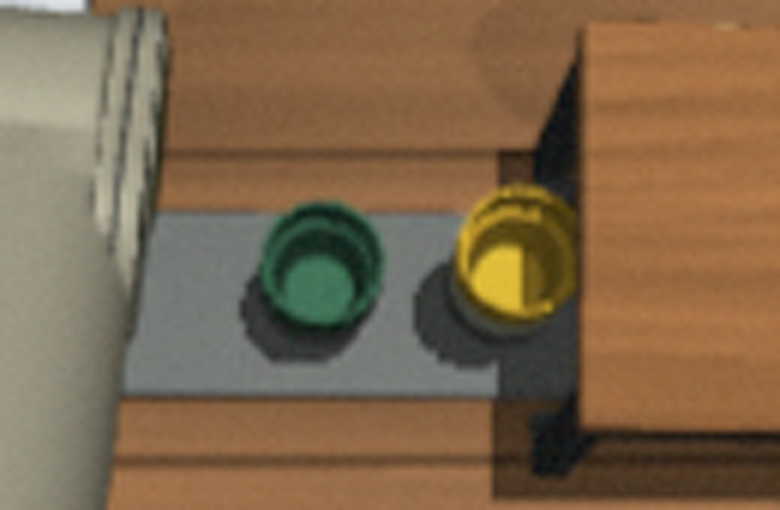

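Run:
```python
from h import *
t=load('top16.png')
f=lambda x,y,z: pix2w(t,270+(x+.5)/6-.5,120+(y+.5)/6-.5,z)[:2]
o=np.array([.6445,-.1423]);th=np.radians(-91.38);M=np.array([[np.cos(th),-np.sin(th)],[np.sin(th),np.cos(th)]])
for p in((165,212),(450,213),(130,396),(490,397),(570,399)): print((M.T@(f(*p,.012)-o)).round(4))
```

```text
[-0.1952  0.0491]
[-0.0432  0.052 ]
[-0.2113 -0.0504]
[-0.0208 -0.0468]
[ 0.0216 -0.047 ]
```

Call:
carry_out --motion '[{"xyz": [-0.006,0,0],"angular": [0,0,0.3]},{"xyz": [-0.015,0,0],"angular": [0,0,0.6]},{"xyz": [-0.025,0,0],"angular": [0,0,0.7]},{"xyz": [-0.035,-0.0005,0],"angular": [0,0,0.7]},{"xyz": [-0.045,-0.0005,0],"angular": [0,0,0.7]},{"xyz": [-0.055,-0.0005,0],"angular": [0,0,0.7]},{"xyz": [-0.065,-0.001,0],"angular": [0,0,0.7]},{"xyz": [-0.075,-0.001,0],"angular": [0,0,0.7]},{"xyz": [-0.085,-0.001,0],"angular": [0,0,0.7]}]'

```text
clock: 28.0
position: [0.6503, 0.0129, 0.0569]
ee_rot: [0.716, 0.698, 0.002, -0.002]
ft_force: [1.1, 12.8, 9.5]
grip_width: 0.158
grasp_force: 49.5
```

Run:
```python
from h import *
st()
o=np.array([.6445,-.1423]);th=np.radians(-91.38);M=np.array([[np.cos(th),-np.sin(th)],[np.sin(th),np.cos(th)]])
p=get_obs()['position'][:2]; print('grip in bay',M.T@(p-o))
t=snap('top','top17.png'); s=snap('scene','scene17.png'); print(caddy(t),caddy(s))
```

```text
28.0 [0.6503 0.0129 0.0569] [[0.027, 1.0, 0.0], [1.0, -0.027, 0.006], [0.006, 0.0, -1.0]] [-0.598  0.625  0.705  1.603 -0.451  1.081  0.203] 0.15849565726765727 [ 1.1 12.8  9.5]
grip in bay [-0.15531984  0.00203833]
[([644.4, -75.3], [95.5, 93.8], 89.86)] [([652.7, -113.5], [304.6, 108.0], 88.39)]
```

Call:
carry_out --motion '[{"xyz": [-0.006,0,0],"angular": [0,0,0]},{"xyz": [-0.015,0,0],"angular": [0,0,0]},{"xyz": [-0.025,-0.0005,0],"angular": [0,0,0]},{"xyz": [-0.035,-0.0005,0],"angular": [0,0,0]},{"xyz": [-0.045,-0.001,0],"angular": [0,0,0]},{"xyz": [-0.052,-0.001,0],"angular": [0,0,0]},{"xyz": [-0.055,-0.001,0],"angular": [0,0,0]}]'

```text
clock: 28.8
position: [0.6478, -0.0429, 0.0569]
ee_rot: [0.717, 0.697, 0.002, -0.002]
ft_force: [0.1, 13.5, 11.5]
grip_width: 0.157
grasp_force: 49.7
```

Call:
carry_out --motion '[{"xyz": [-0.003,0,0],"angular": [0,0,0]},{"xyz": [-0.006,0,0],"angular": [0,0,0]},{"xyz": [-0.006,0,0],"angular": [0,0,0]}]'

```text
clock: 29.1
position: [0.6477, -0.0484, 0.0569]
ee_rot: [0.717, 0.697, 0.002, -0.002]
ft_force: [0.5, 10.3, 11.0]
grip_width: 0.157
grasp_force: 49.6
```

Call:
carry_out --motion '[{"xyz": [-0.002,0,0],"angular": [0,0,0]},{"xyz": [-0.004,0,0],"angular": [0,0,0]},{"xyz": [-0.004,0,0],"angular": [0,0,0]}]'

```text
clock: 29.4
position: [0.6476, -0.0521, 0.0569]
ee_rot: [0.717, 0.698, 0.002, -0.002]
ft_force: [0.5, 12.0, 10.9]
grip_width: 0.159
grasp_force: 49.7
```

Call:
carry_out --motion '[{"xyz": [-0.002,0,0],"angular": [0,0,0]},{"xyz": [-0.003,0,0],"angular": [0,0,0]},{"xyz": [-0.003,0,0],"angular": [0,0,0]}]'

```text
clock: 29.7
position: [0.6476, -0.0526, 0.0569]
ee_rot: [0.716, 0.698, 0.003, -0.003]
ft_force: [-0.9, 19.3, 14.1]
grip_width: 0.157
grasp_force: 50.0
```

Call:
carry_out --motion '[{"xyz": [-0.002,0,0],"angular": [0,0,0]},{"xyz": [-0.002,0,0],"angular": [0,0,0]},{"xyz": [-0.002,0,0],"angular": [0,0,0]}]'

```text
clock: 30.0
position: [0.6477, -0.0527, 0.0569]
ee_rot: [0.715, 0.699, 0.004, -0.004]
ft_force: [-1.8, 23.3, 14.3]
grip_width: 0.157
grasp_force: 50.2
```

Call:
carry_out --motion '[{"xyz": [0.0015,0,0],"angular": [0,0,0]},{"xyz": [0.0025,0,0],"angular": [0,0,0]},{"xyz": [0.0025,0,0],"angular": [0,0,0]}]'

```text
clock: 30.3
position: [0.6477, -0.0527, 0.0569]
ee_rot: [0.716, 0.698, 0.003, -0.003]
ft_force: [-0.7, 16.9, 12.4]
grip_width: 0.157
grasp_force: 49.8
```

Call:
carry_out --motion '[{"xyz": [0.0025,0,0],"angular": [0,0,0]},{"xyz": [0.0025,0,0],"angular": [0,0,0]},{"xyz": [0.0025,0,0],"angular": [0,0,0]},{"xyz": [0.0025,0,0],"angular": [0,0,0]},{"xyz": [0.0025,0,0],"angular": [0,0,0]},{"xyz": [0.0025,0,0],"angular": [0,0,0]},{"xyz": [0.0025,0,0],"angular": [0,0,0]},{"xyz": [0.0025,0,0],"angular": [0,0,0]}]' --hand 0.6

```text
clock: 31.1
position: [0.6468, -0.0569, 0.0563]
ee_rot: [0.718, 0.696, 0.0, -0.0]
ft_force: [-0.4, 0.5, -0.3]
grip_width: 0.596
grasp_force: 0.0
```

Call:
carry_out --motion '[{"xyz": [0,0,-0.02],"angular": [0,0,0]},{"xyz": [0,0,-0.05],"angular": [0,0,0]},{"xyz": [0,0,-0.09],"angular": [0,0,0]},{"xyz": [0,0,-0.13],"angular": [0,0,0]},{"xyz": [0.04,0,-0.16],"angular": [0,0,0]},{"xyz": [0.08,-0.04,-0.18],"angular": [0,0,0]},{"xyz": [0.12,-0.08,-0.18],"angular": [0,0,0]},{"xyz": [0.16,-0.12,-0.18],"angular": [0,0,0]},{"xyz": [0.2,-0.16,-0.18],"angular": [0,0,0]},{"xyz": [0.24,-0.2,-0.18],"angular": [0,0,0]},{"xyz": [0.25,-0.2,-0.18],"angular": [0,0,0]},{"xyz": [0.25,-0.2,-0.18],"angular": [0,0,0]}]'

```text
clock: 32.3
position: [0.4509, 0.2046, 0.2364]
ee_rot: [0.715, 0.7, 0.0, -0.001]
ft_force: [0.8, 0.5, -0.6]
grip_width: 0.596
grasp_force: 0.0
```

Run:
```python
from h import *
st()
t=snap('top','top20.png'); s=snap('scene','scene20.png')
b=np.hstack([cv2.resize(t['img'][100:260,220:460],None,fx=1.66,fy=2.5)[:, :400],cv2.resize(s['img'][100:260,180:340],None,fx=2.5,fy=2.5)])
b=np.hstack([cv2.resize(t['img'][110:210,300:400],None,fx=4,fy=4),cv2.resize(s['img'][110:270,180:340],None,fx=2.5,fy=2.5)])
cv2.imwrite('pics/n.png',b[:,:,::-1])
o=np.array([.6445,-.1423]);th=np.radians(-91.38);M=np.array([[np.cos(th),-np.sin(th)],[np.sin(th),np.cos(th)]])
print('expected grip px',(w2pix(t,[*(o+M@[-.09,0]),.1])-[300,110])*4,(w2pix(s,[*(o+M@[-.09,0]),.1])-[180,110])*2.5+[400,0])
```

```text
32.3 [0.4509 0.2046 0.2364] [[0.021, 1.0, -0.001], [1.0, -0.021, 0.003], [0.003, -0.001, -1.0]] [-1.201  0.019  0.704  1.819 -0.016  1.307 -0.515] 0.5962265871644019 [ 0.8  0.5 -0.6]
expected grip px [124.03256561 222.03408152] [660.51986223 247.24766957]
```

View pics/n.png

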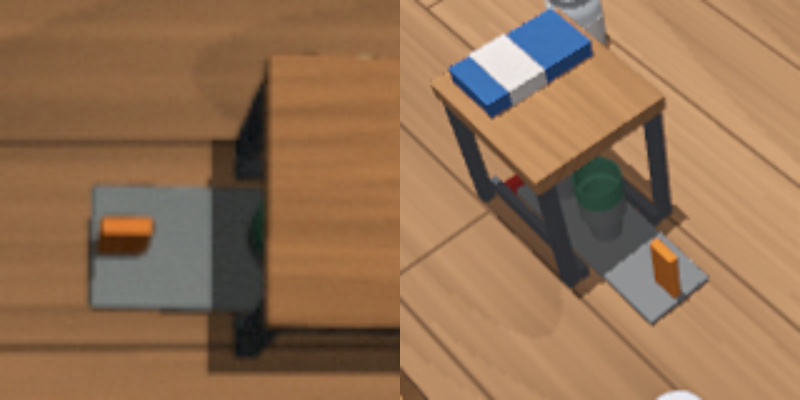

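```bash
python3 -c "
from workcell import *
print(hand_in())"
```

```text
the job is handed in; nothing more can be done
None
```

The three tumblers present are nested on the caddy (yellow on white at the nose, green by the grip); no red or blue one was seen. The caddy is home against the red stop, the bystanders were not touched, and the job was handed in at about 32 s.

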